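# Function-test the stop button of the binding drill station

## Robot

A 6-joint arm with a two-finger parallel gripper is mounted at the origin on the work surface. World frame = base frame: x ahead of the robot, y to its left, z up, the work surface at z = 0. Lengths are in mm, angles in rad, forces in N, time in s.
With the tool pointing down it reaches from about 300 to 825 mm from the base axis. Payload 5.4 kg.
Tool frame: the origin (TCP) lies midway between the tips of the shut fingers; the grasp point (between the pads) lies 19 mm behind it; y points along the fingers, x is the direction in which the jaws open and shut, and the axes are right-handed (so a half turn about y gives the same grasp; the last joint's range is limited). The gripper opens to 92 mm and grips with 3 to 60 N. Pads are 20 mm wide; open, the fingers measure 128 mm over their backs; the gripper's body (75 mm by 189 mm) begins 69 mm behind the grasp point.
Start: joints at [1.131, 0.158, 1.597, -0, 1.386, -0.21], TCP at [130.986, 559.865, 214.601] pointing down, gripper open.
Joint ranges: [-2.91, 2.91], [-0.94, 2.29], [0.18, 2.7], [-1.29, 4.43], [0.17, 2.64], [-3, 3]. Speed limits (rad/s): [2.57, 2.57, 3.14, 3.14, 3.14, 3.14].

## Interface

Orientations are given as a rotation vector (axis times angle).
In Python, from plant import ctrl, optics, boxes_of, spot_point gives the robot as it stands.
- The arm moves only by the tool jog_arm, never from a script. Its argument "deltas" is a list of rows, each a list of 5 numbers: the shift along the tool's x, y, z in units of 2.5 cm (1.0 is 2.5 cm), then the turn about the tool's y in units of 5 degrees (1.0 is 5 degrees), then the finger opening in mm, from 0 to 91.9. A call has 1 to 12 rows; each row shifts and turns the commanded pose from where the row before left it, along the tool's axes as they then stand; what a row does not reach is not made up. A row lasts 1/10 s, in which the tool goes at most 50 mm and 8.59 degrees, less where a joint would pass 70% of its speed; a pose out of reach is approached as far as the arm can. A call with a number of a shift or a turn outside -1 to 1 is refused whole. A call with a gripper value outside its range is refused whole. The fingers move at their own pace and stop on an object; "squeeze" is the grip in N (left out, the last holds). Time passes only in rows, so rows that do not move let the fingers close. It gives the time, the measured TCP pose, the force and the opening at its end, in the units of the state.
- ctrl.read_state(): the state, without advancing time (a new reading comes with each control period).
- optics.capture(name): name is "scene" or "side" or "wrist"; returns a dict with "frame" (384x512x3 uint8, red, green, blue), "mtx" (3x3 intrinsics, pixels), "rvec" (rotation vector, rad) and "tvec" (3), from world to camera coordinates, as OpenCV has them; the wrist camera has in their place "hand_eye" (4x4, takes a point from camera to tool coordinates, whose origin is the TCP and whose axes are the tool frame's). Camera axes: x right, y down, z forward; pixel columns grow to the right and rows downward; lengths in mm; the calibration is good to about 2 mm. The wrist camera is an equidistant fisheye: a pixel r from the principal point sees the ray r / f radians off the axis. A picture is of the moment at which its call begins: read the wrist's pose just before it. There is no depth.
- ctrl.job_done(): hands the job in, once; it reports no verdict.
Trained networks look in the newest picture that a camera, given by its name, has taken for a name from the list of things; names that differ only in an ending like _2 or _b are one class to them, and where a whole thing is asked for, a point or a joint stands for the part that bears it (a point fixed in the world has none). Each returns a list of dicts, best first, with "p" (0 to 1); they miss things now and then, are a little off and sometimes report something else, mostly with a low value. They report only what shows in the picture. A call takes as long as a camera call.
- boxes_of(camera, name): "box" ([centre column, centre row, width, height] in pixels, round what is visible of it).
- spot_point(camera, name): "uv" ([column, row] in pixels: a listed point, or the origin of a listed thing).
The state is a dict: "clock": time; "qpos": joint angles; "joint_velocities": joint speeds; "joint_torque": joint torques, N m; "ee_pos": TCP position; "eef_rot": TCP orientation; "contact_force": force on the tool from outside, world axes, zero at the start; "torque": the same for the moment, N m; "gripper_width": finger opening in mm.
Only numpy, scipy, OpenCV 4.12 (cv2) and the standard library are available. Lean on these libraries where they do the work, as an engineer would, in place of code of your own. Each camera call takes 0.05 s, during which the arm holds its last target.

## Task

Before the first binding is drilled today, test the drill station's stop: push the red mushroom button on the yellow box all the way down until it latches, then turn its red head clockwise (seen from above) as far as it goes and let go, so that it pops back up. Do not press the black mushroom button on the grey box, which works the ski clamp.

Things in the scene. Friction and masses are not known exactly. Their poses are not given: they have to be found in the camera images.
- stop_top (a point): Centre of the red head's flat top, z up; moves with the head. Head: upright cylinder 42 mm wide, 24 mm tall, over a fixed yellow box 80 x 80 x 55 mm with a black collar (top 61 mm above the bench). Button up: top face 102 mm above the bench, 17 mm gap below the head. Pinch across any diameter. A same-sized black head on a grey box is at least 150 mm away, on either side.
- stop_push (a joint): How far the red head is pushed straight down, m: 0 = up, 0.013 = hard stop at the bottom. Resists with 2 to 10 N, clicks past a latch half-way and, pushed to the bottom with the head unturned, stays down by itself at about 0.010. A spring lifts it back to 0 once the head has been turned and released; while pinched it may stay down.
- stop_turn (a joint): How far the red head is turned about its upright axis, rad: 0 at the start, growing clockwise seen from above, to a stop at 0.9. The latch lets go between 0.3 and 0.4. Light friction (0.03 N m): the head stays at the angle where it is left. A turned head does not latch.
- clamp_push (a joint): How far the black head on the grey box is pushed down, in m: 0 = up, 0.013 = bottom; a plain sprung button that is to be left alone.

How it is judged (in metres and radians):
On the way, in this order (a step that is already met when the one before it is completed fails the run):
1. the red button is pushed down past its latch (by more than 8.5 mm) with its head not yet turned, and stays down for a moment (0.15 s) (value of joint stop_push above 0.0085 m and value of joint stop_turn below 0.25 rad), for 0.15 s.
2. the red head is turned clockwise by more than 0.3 rad (value of joint stop_turn above 0.3 rad), for 0.1 s.
At the end, for the whole second after the job is handed in: The red head has popped back up (pushed down by less than 3 mm) and the black button is up (less than 3 mm) (value of joint each of stop_push, clamp_push below 0.003 m); the robot touches nothing.
It fails at once if the black clamp button is pressed by more than 4 mm (value of joint clamp_push above 0.004 m).
It also fails if it takes over 43 s, if anything falls off the work surface, if the arm or the gripper's body presses on something with over 40 N, if the wrist force passes 120 N, or if a joint passes its speed limit or range.

## Working session

There is one attempt and no reset: what is moved stays moved. The work goes in short steps, Python scripts to look and compute and a tool call to move; the robot and the scene stay as the last step left them, time stands still between calls to the robot, and variables do not carry over. Pictures are saved under pics/ and viewed, and the job is handed in when it is done.

Besides the shell and the picture viewer there is one more tool, called after "Request:" as name([rows], argument=value, ...), one row to a line, values as JSON. jog_arm: Moves the arm, as the interface text tells. Shifts and turns lie within -1 to 1; 1 stands for 2.5 cm of shift or 5 degrees of turn. Its arguments: {"type":"object","properties":{"deltas":{"type":"array","items":{"type":"array","items":{"type":"number"}}},"squeeze":{"type":"number"}},"required":["deltas"]}

```bash
mkdir -p pics; python3 - <<'E'
from plant import ctrl, optics, boxes_of, spot_point
import cv2,numpy as np
s=ctrl.read_state(); print(s)
for c in ["scene","side"]:
    d=optics.capture(c); cv2.imwrite(f"pics/{c}1.png",d["frame"][:,:,::-1])
    R=cv2.Rodrigues(np.array(d["rvec"],float))[0]; t=np.array(d["tvec"],float).ravel()
    K=np.array(d["mtx"])
    C=-R.T@t
    print(c,C)
    for r in spot_point(c,"stop_top")+spot_point(c,"clamp_push"):
        u,v=r["uv"]; ray=R.T@np.linalg.inv(K)@[u,v,1]
        P=C+ray*(102-C[2])/ray[2]
        print(r,P)
    print(boxes_of(c,"stop_top"),boxes_of(c,"clamp_push"))
E
```

```text
{'clock': 0.0, 'qpos': array([ 1.13089681e+00,  1.59038998e-01,  1.59823026e+00, -1.47405732e-05,
        1.38619931e+00, -2.10101478e-01]), 'joint_velocities': array([ 0.00141378, -0.0031675 , -0.00045582, -0.00087604,  0.00020962,
       -0.00143526]), 'joint_torque': array([ 7.86336732e-04, -3.85562968e+01, -3.22115457e+01,  7.01871235e-02,
        3.77061625e-02, -1.44976952e-04]), 'ee_pos': array([130.72617278, 559.29660864, 213.6255645 ]), 'eef_rot': array([-1.31004285, -1.03699482,  1.03979251]), 'contact_force': array([1.12983087, 0.6918745 , 0.42017263]), 'torque': array([-0.02539821,  0.00454799,  0.00487213]), 'gripper_width': 92.0293076740257}
scene [1056.14995679 -300.32723323  696.96390418]Traceback (most recent call last):
  File "<stdin>", line 10, in <module>
ValueError: it knows: stop_top
```

```bash
cat > h.py <<'E'
from plant import ctrl, optics, boxes_of, spot_point
import cv2,numpy as np
def look(c,fn):
    d=optics.capture(c); cv2.imwrite(f"pics/{fn}.png",d["frame"][:,:,::-1]); return d
def topoint(d,uv,z):
    R=cv2.Rodrigues(np.array(d["rvec"],float))[0]; t=np.array(d["tvec"],float).ravel()
    C=-R.T@t; ray=R.T@np.linalg.inv(np.array(d["mtx"]))@[uv[0],uv[1],1]
    return C+ray*(z-C[2])/ray[2]
E
python3 - <<'E'
from h import *
s=ctrl.read_state(); print(cv2.Rodrigues(s["eef_rot"])[0].round(3))
for c in ["scene","side"]:
    d=look(c,c+"1")
    for r in spot_point(c,"stop_top"): print(c,r,topoint(d,r["uv"],102))
    print(boxes_of(c,"stop_top"))
s=ctrl.read_state(); d=look("wrist","wrist1"); print(d["mtx"],d["hand_eye"],spot_point("wrist","stop_top"))
E
```

```text
[[ 0.228 -0.001 -0.974]
 [ 0.974 -0.002  0.228]
 [-0.002 -1.     0.   ]]
scene {'uv': [168.7, 261.7], 'p': 0.88} [ 568.66435263 -151.65894056  102.        ]
[{'box': [171.1, 266.1, 29.1, 29.5], 'p': 0.85}]
side {'uv': [309.9, 145.9], 'p': 0.94} [ 570.35447552 -161.61711891  102.        ]
[{'box': [308.7, 152.4, 20.0, 20.1], 'p': 0.63}]
[[297.31863964   0.         253.60111824]
 [  0.         297.31863964 196.66067353]
 [  0.           0.           1.        ]] [[ 9.99999884e-01 -7.51263786e-05  4.75129508e-04 -1.00046820e+00]
 [-4.77412775e-04 -2.75942230e-01  9.61174104e-01 -1.71131535e+02]
 [ 5.88987660e-05 -9.61174220e-01 -2.75942233e-01  7.85707738e+01]
 [ 0.00000000e+00  0.00000000e+00  0.00000000e+00  1.00000000e+00]] []
```

```bash
python3 -c "
import cv2,numpy as np
a=[cv2.imread(f'pics/{c}1.png') for c in ('scene','side','wrist')]
cv2.imwrite('pics/all1.png',np.hstack([cv2.resize(x,(400,300)) for x in a[:2]]))"
```

```text
(no output)
```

View pics/scene1.png

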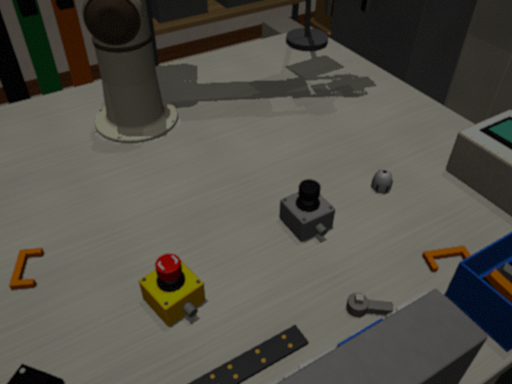

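View pics/side1.png

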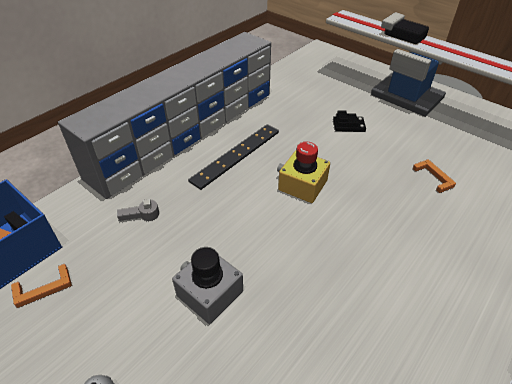

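View pics/wrist1.png

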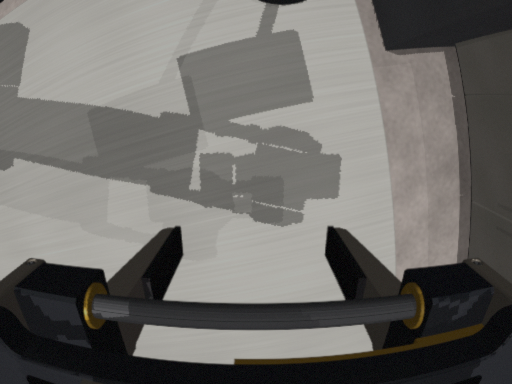

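The scene camera shows the red head at about (168,262) and the black one at (309,185). In the side camera they are at about (307,146) and (206,253). The wrist view has neither. Next I triangulate both heads.

```bash
python3 - <<'E'
from h import *
P={};D={}
for c in ["scene","side"]:
    d=look(c,c+"2"); D[c]=d
    R=cv2.Rodrigues(np.array(d["rvec"],float))[0]; P[c]=np.array(d["mtx"])@np.c_[R,np.array(d["tvec"]).ravel()]
    f=d["frame"].astype(int); m=((f[...,0]>90)&(f[...,1]<60)&(f[...,2]<60)).astype(np.uint8)
    n,l,st,ce=cv2.connectedComponentsWithStats(m); i=1+st[1:,4].argmax(); print(c,st[i],ce[i])
def tri(a,b):
    X=cv2.triangulatePoints(P["scene"],P["side"],np.array(a,float),np.array(b,float)).ravel(); return X[:3]/X[3]
print("red top",tri([168.7,261.7],[309.9,145.9]), "boxctr",tri([168.5,269],[306.5,153]))
print("black",tri([309,185],[206,253]),topoint(D["scene"],[309,185],102),topoint(D["side"],[206,253],102))
E
```

```text
scene [155 254  26  19 321] [167.56386293 263.24610592]
side [420  39  92  33 317] [466.88958991  55.4511041 ]
red top [ 569.42955061 -154.04329582  105.70549835] boxctr [ 571.36824838 -154.58691843   88.18975864]
black [537.88153568 148.972401   107.11389445] [533.61380437 153.15164865 102.        ] [540.52470817 146.28025744 102.        ]
```

Request:
jog_arm([
  [-0.5, 0, -0.5, 0, 90],
  [-1, 0, -1, 0, 90],
  [-1, 0, -1, 0, 90],
  [-1, 0, -1, 0, 90],
  [-1, 0, -1, 0, 90],
  [-1, 0, -1, 0, 90],
  [-1, 0, -1, 0, 90],
  [-1, 0, -1, 0, 90],
  [-1, 0, -1, 0, 90],
  [-1, 0, -1, 0, 90],
  [-1, 0, -1, 0, 90],
  [-1, 0, -1, 0, 90],
], squeeze=30)

```text
clock: 1.8
ee_pos: [346.1, 213.2, 214.9]
eef_rot: [-1.309, -1.039, 1.038]
contact_force: [0.1, -0.1, 0.1]
gripper_width: 90.1
```

Request:
jog_arm([
  [-1, 0, -1, 0, 90],
  [-1, 0, -1, 0, 90],
  [-1, 0, -1, 0, 90],
  [-1, 0, -1, 0, 90],
  [-1, 0, -1, 0, 90],
  [-1, 0, -1, 0, 90],
  [-1, 0, -1, 0, 90],
  [-1, 0, -1, 0, 90],
  [-1, 0, -1, 0, 90],
  [-1, 0, -1, 0, 90],
  [-0.5, 0, -0.5, 0, 90],
  [0, 0, 0, 0, 90],
])

```text
clock: 3.0
ee_pos: [541.9, -102.9, 214.4]
eef_rot: [-1.31, -1.036, 1.037]
contact_force: [0.5, -0.8, 0.1]
gripper_width: 90.0
```

```bash
cat >> h.py <<'E'
def wristpt(d,s,uv,z):
    K=np.array(d["mtx"]);H=np.array(d["hand_eye"])
    a=np.array([(uv[0]-K[0,2])/K[0,0],(uv[1]-K[1,2])/K[1,1]]);th=np.hypot(*a)
    ray=np.r_[a/th*np.sin(th),np.cos(th)]
    R=cv2.Rodrigues(np.array(s["eef_rot"]))[0]
    C=R@H[:3,3]+s["ee_pos"]; r=R@H[:3,:3]@ray
    return C+r*(z-C[2])/r[2]
def red(d):
    f=d["frame"].astype(int); m=((f[...,0]>90)&(f[...,1]<60)&(f[...,2]<60)).astype(np.uint8)
    n,l,st,ce=cv2.connectedComponentsWithStats(m); i=1+st[1:,4].argmax(); return st[i],ce[i]
E
python3 - <<'E'
from h import *
s=ctrl.read_state(); d=look("wrist","wrist3"); print(s["qpos"],red(d))
for r in spot_point("wrist","stop_top"): print(r,wristpt(d,s,r["uv"],102))
E
```

```text
[-4.06565389e-01  9.80700040e-02  1.66360887e+00 -2.97357779e-04
  1.37971585e+00 -1.74501534e+00] (array([195, 212,  37,  36, 884], dtype=int32), array([212.81900452, 229.07918552]))
{'uv': [212.5, 230.9], 'p': 0.98} [ 570.64993937 -154.435341    102.        ]
```

View pics/wrist3.png

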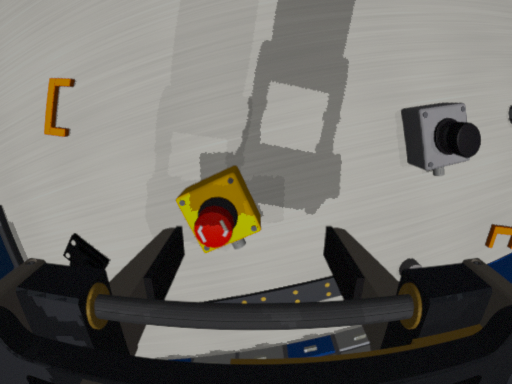

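The wrist view shows the red head at (212,231), which puts it at (570.6, -154.4), in agreement with the triangulation. The black button is far off to the right at (462,138).

Request:
jog_arm([
  [-0.75, 0, -0.6, 0, 90],
  [-1, 0, -1, 0, 90],
  [0, 0.5, 0, 0, 90],
  [0, 1, 0, 0, 90],
  [0, 1, 0, 0, 90],
  [0, 0.6, 0, 0, 90],
  [0, 0, 0, 0, 90],
  [0, 0, 0, 0, 90],
])

```text
clock: 3.9
ee_pos: [570.3, -152.1, 137.7]
eef_rot: [-1.309, -1.039, 1.039]
contact_force: [0.9, -0.2, -0.3]
gripper_width: 90.3
```

```bash
python3 - <<'E'
from h import *
s=ctrl.read_state(); d=look("wrist","wrist4"); print(s["ee_pos"],red(d))
R=cv2.Rodrigues(s["eef_rot"])[0]
for r in spot_point("wrist","stop_top"):
    p=wristpt(d,s,r["uv"],102); print(r,p,R.T@(p-s["ee_pos"]))
E
```

```text
[ 570.31218514 -152.09989336  137.72371219] (array([ 225,  196,   55,   50, 1879], dtype=int32), array([251.89888238, 220.08089409]))
{'uv': [254.4, 222.2], 'p': 0.91} [ 570.82564495 -152.53052675  102.        ] [-0.30198434 35.72393809 -0.58459491]
```

View pics/wrist4.png

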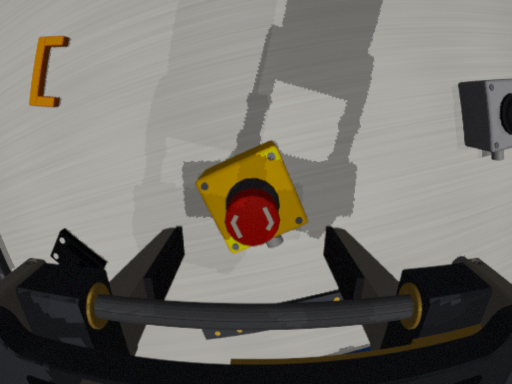

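The head sits at (254,222), within 1 mm of the tool axis. I descend around it and pinch.

Request:
jog_arm([
  [0, 0.5, 0, 0, 90],
  [0, 1, 0, 0, 90],
  [0, 0.7, 0, 0, 90],
  [0, 0.3, 0, 0, 90],
  [0, 0, 0, 0, 90],
  [0, 0, 0, 0, 90],
  [0, 0, 0, 0, 60],
  [0, 0, 0, 0, 45],
  [0, 0, 0, 0, 38],
  [0, 0, 0, 0, 35],
  [0, 0, 0, 0, 35],
  [0, 0, 0, 0, 35],
], squeeze=25)

```text
clock: 5.2
ee_pos: [570.2, -152.6, 74.6]
eef_rot: [-1.309, -1.038, 1.038]
contact_force: [0.5, 0.5, -0.1]
gripper_width: 43.9
```

Request:
jog_arm([
  [0, 0, 0, 0, 30],
  [0, 0, 0, 0, 30],
  [0, 0, 0, 0, 30],
], squeeze=30)

```text
clock: 5.5
ee_pos: [570.1, -153.3, 74.7]
eef_rot: [-1.31, -1.038, 1.039]
contact_force: [-1.7, -3.2, -0.3]
gripper_width: 41.3
```

Gripped at 41–42 mm. Now I press down about 13 mm in small steps.

Request:
jog_arm([
  [0, 0.12, 0, 0, 30],
  [0, 0.12, 0, 0, 30],
  [0, 0.12, 0, 0, 30],
  [0, 0.1, 0, 0, 30],
  [0, 0.04, 0, 0, 30],
  [0, 0, 0, 0, 30],
  [0, 0, 0, 0, 30],
], squeeze=40)

```text
clock: 6.2
ee_pos: [570.2, -153.3, 62.3]
eef_rot: [-1.31, -1.038, 1.039]
contact_force: [-3.6, -4.0, 3.6]
gripper_width: 41.0
```

Request:
jog_arm([
  [0, 0.04, 0, 0, 30],
  [0, 0.04, 0, 0, 30],
  [0, 0, 0, 0, 30],
  [0, 0, 0, 0, 30],
])

```text
clock: 6.6
ee_pos: [570.2, -153.3, 61.5]
eef_rot: [-1.31, -1.038, 1.039]
contact_force: [-6.8, -3.7, 10.3]
gripper_width: 41.1
```

```bash
python3 - <<'E'
from h import *
a=look("side","side5")["frame"]; o=cv2.imread("pics/side2.png")
c=np.hstack([x[110:210,260:360] for x in (o,a[:,:,::-1])])
cv2.imwrite("pics/cmp5.png",cv2.resize(c,(800,400),interpolation=cv2.INTER_CUBIC))
E
```

```text
(no output)
```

View pics/cmp5.png

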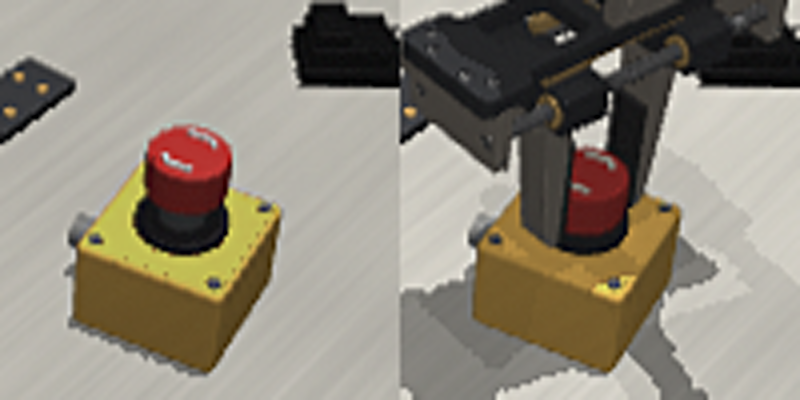

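The side view shows the head down onto its collar, its top having moved from row 125 to row 147 in the crop. Next I turn it clockwise. Tool y points down, so that is a positive turn.

Request:
jog_arm([
  [0, -0.04, 0, 0, 30],
  [0, 0, 0, 0.5, 30],
  [0, 0, 0, 1, 30],
  [0, 0, 0, 1, 30],
  [0, 0, 0, 1, 30],
  [0, 0, 0, 1, 30],
  [0, 0, 0, 0.5, 30],
  [0, 0, 0, 0, 30],
])

```text
clock: 7.45
ee_pos: [570.3, -153.0, 61.6]
eef_rot: [-1.454, -0.706, 0.706]
contact_force: [-3.0, -3.7, 5.9]
gripper_width: 40.9
```

Request:
jog_arm([
  [0, 0, 0, 1, 30],
  [0, 0, 0, 1, 30],
  [0, 0, 0, 1, 30],
  [0, 0, 0, 1, 30],
  [0, 0, 0, 1, 30],
  [0, 0, 0, 0.3, 30],
  [0, 0, 0, 0, 30],
  [0, 0, 0, 0, 30],
])

```text
clock: 8.25
ee_pos: [570.5, -152.8, 61.6]
eef_rot: [-1.543, -0.349, 0.348]
contact_force: [-2.6, -2.7, 5.2]
gripper_width: 41.3
```

```bash
python3 - <<'E'
from h import *
s=ctrl.read_state(); print(s["qpos"],s["torque"],s["contact_force"])
a=look("side","side6")["frame"]; o=cv2.imread("pics/side5.png")
c=np.hstack([x[110:210,260:360] for x in (o,a[:,:,::-1])])
cv2.imwrite("pics/cmp6.png",cv2.resize(c,(800,400),interpolation=cv2.INTER_CUBIC))
look("wrist","wrist6")
E
```

```text
[-4.66145431e-01  3.59204105e-01  1.67658116e+00  6.12431374e-05
  1.10511547e+00 -9.10027164e-01] [-0.55264885  0.47264    -0.03196681] [-2.64575475 -2.66272005  5.17627424]
```

View pics/cmp6.png

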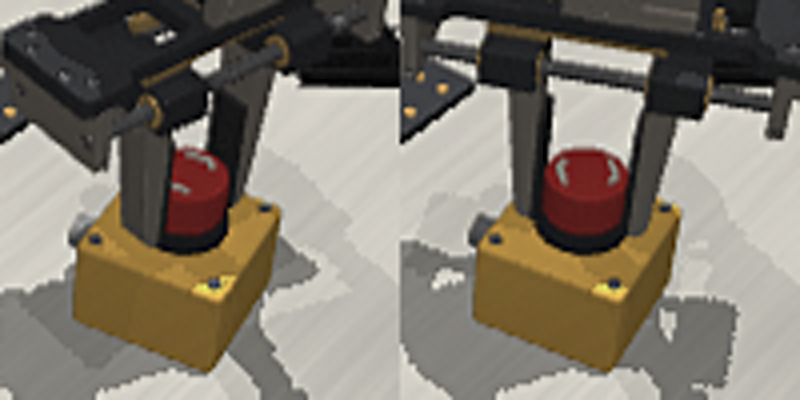

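View pics/wrist6.png

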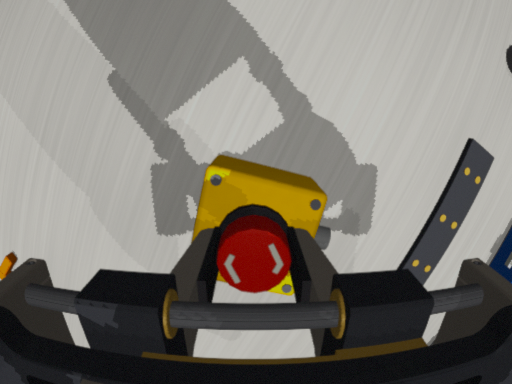

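The white marks turned together with the jaws, and the head is still held down. A small extra turn brings it to the stop, then I let go.

Request:
jog_arm([
  [0, 0, 0, 0.4, 30],
  [0, 0, 0, 0, 30],
  [0, 0, 0, 0, 45],
  [0, 0, 0, 0, 60],
  [0, 0, 0, 0, 80],
  [0, 0, 0, 0, 90],
  [0, 0, 0, 0, 90],
  [0, 0, 0, 0, 90],
  [0, 0, 0, 0, 90],
])

```text
clock: 9.25
ee_pos: [570.1, -152.6, 61.0]
eef_rot: [-1.547, -0.319, 0.32]
contact_force: [-0.4, -2.0, 0.1]
gripper_width: 89.5
```

Request:
jog_arm([
  [0, -0.5, 0, 0, 90],
  [0, -1, 0, 0, 90],
  [0, -1, 0, 0, 90],
  [0, -1, 0, 0, 90],
  [0, -1, 0, 0, 90],
  [0, -0.5, 0, 0, 90],
  [0, 0, 0, 0, 90],
  [0, 0, 0, 0, 90],
])

```text
clock: 10.05
ee_pos: [569.9, -152.5, 185.5]
eef_rot: [-1.547, -0.319, 0.32]
contact_force: [0.1, -0.3, -0.6]
gripper_width: 90.0
```

```bash
python3 - <<'E'
from h import *
a=look("side","side7")["frame"]; o=cv2.imread("pics/side2.png")
c=np.hstack([x[110:210,260:360] for x in (o,a[:,:,::-1])])
cv2.imwrite("pics/cmp7.png",cv2.resize(c,(800,400),interpolation=cv2.INTER_CUBIC))
print(spot_point("side","stop_top"))
s=ctrl.read_state(); print(s["clock"],s["ee_pos"],s["contact_force"],s["gripper_width"],s["joint_velocities"])
E
```

```text
[{'uv': [309.5, 148.3], 'p': 0.56}]
10.15 [ 569.30480978 -152.2295449   184.33116399] [ 0.53221219  0.1794626  -0.0195661 ] 90.10481870402265 [ 0.00121317  0.00381034  0.00131239 -0.00014775  0.00160703 -0.00070869]
```

View pics/cmp7.png

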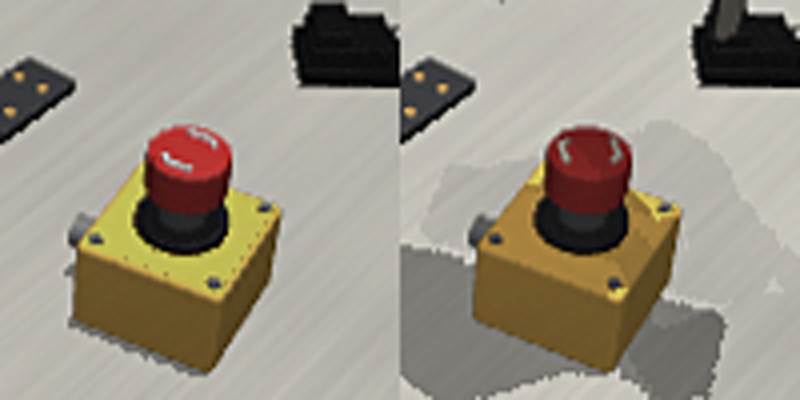

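The head is back at its original height (top at row 125 in both crops), its marks are turned, and the gripper is clear. I hand the job in.

```bash
python3 -c "
from plant import ctrl
print(ctrl.job_done())"
```

```text
the job is handed in; nothing more can be done
None
```

The stop test is done and handed in at about 10 s of the 43 s allowed; `job_done` gives no verdict.

- **Press:** I pinched the red head and pushed it down about 13 mm. The upward force then rose to about 10 N, as it should at the hard stop, and the side camera showed the head down on its collar. I kept hold of it, so I did not see it latch by itself.
- **Turn:** I turned it clockwise about 53°, slightly past the 51.6° stop. The white marks turned with the jaws, but I saw no clear torque rise at the stop.
- **Release:** I opened the fingers and rose to 184 mm. The side camera showed the head back at its starting height with its marks turned. The tool force was near zero and nothing was touching.
- **Black button:** I never went near it at working height; it stands about 300 mm from the red one. I did not check it in a final picture.

The scene and side cameras first disagreed by about 10 mm on the red head's position. Triangulation and the wrist camera settled it to within about 2 mm.

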